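# Space the border tiles with the notched block

### The job

Set equal 20 mm gaps in the row of border tiles with the notched wooden spacer block: take it from its tray and, starting next to the glued tile, stand it astride each loose tile in turn and draw that tile along the batten towards the glued end until the block's leading leg just meets the tile before it, without shifting the tiles already set. Leave the tiles flat, square and in line along the batten, and stand the block back on its legs in the middle of its tray. Do not knock the glass jar aside.

Things in the scene. Friction and masses are not known exactly. Their poses are not given: they have to be found in the camera images.
- board: Fixed plywood board on the table, 170 mm (x) x 420 mm (y) x 12 mm thick. Origin: centre of its underside; its y axis runs along the row towards the end with the glued tile. The row from +y to -y: glued tile, tile1, tile2, tile3, centres near x = +6 mm; all gaps start at 30 mm or more. A flat carpenter's pencil lies along the near edge.
- batten (a point): Middle of the inner face of the aluminium batten, at board-top height. The batten, 18 mm wide, stands 20 mm above the board along its whole far (+x) edge and guides the row; the tiles start 3 to 6 mm clear of it. Same axes as the board (face at board x = +60 mm).
- glued_face (a point): Foot of the free side face (the one facing tile1) of the glued tile, at the middle of that face, at board-top height: the glued tile is as the others, fixed to the board, and reaches 60 mm from here along the board's +y. Same axes as the board.
- tile1: First loose tile, next to the glued one. White ceramic border tile, 60 mm along the row (its y) x 100 mm (its x) x 15 mm thick, 0.15 to 0.3 kg, lying loose and flat on the board. Origin: centre of its underside; its y axis points along the row towards the glued tile.
- tile2: Second loose tile. White ceramic border tile, 60 mm along the row (its y) x 100 mm (its x) x 15 mm thick, 0.15 to 0.3 kg, lying loose and flat on the board. Origin: centre of its underside; its y axis points along the row towards the glued tile.
- tile3: Third loose tile, the last of the row. White ceramic border tile, 60 mm along the row (its y) x 100 mm (its x) x 15 mm thick, 0.15 to 0.3 kg, lying loose and flat on the board. Origin: centre of its underside; its y axis points along the row towards the glued tile.
- block: Spacer block: plain wooden bridge, loose, 0.13 kg, 44 mm (x) x 90 mm (y) x 60 mm high, both ends alike. Origin: centre of its underside. Used with its y along the row and its legs just clear of the board. Gripped from above across its 44 mm width; fingertips 25 mm or more above its underside pass over the batten. Starts standing on its legs in the tray.
- notch (a point): Middle of the roof of the block's notch, 20 mm above its underside. The notch is 70 mm long (block y) and open on both x sides, with a leg 10 mm thick at each end. It straddles a 60 mm tile with 5 mm play each side; with the trailing leg on the tile's back face and the leading leg's outer face on the tile before, the gap is 20 mm.
- tray: Fixed grey plastic tray, 160 x 160 mm outside, walls 5 mm thick and 25 mm high, floor 5 mm thick. Origin: centre of its underside, on the table.
- jar: Glass jar with a steel lid, 70 mm across, 90 mm high, standing loose between the tray and the far side of the table. Origin: centre of its underside.
Not all that is in view belongs to the job. What is shaped like the block but purple is not meant.

How it is judged (in metres and radians):
On the way, in this order (a step that is already met when the one before it is completed fails the run):
1. the spacer block stands astride the first loose tile (tile1) and the gap before that tile is 20 mm (17 to 23) (y of tile1 in the frame of board between 0.087 and 0.093 m and y of block in the frame of tile1 between -0.009 and 0.009 m and x of block in the frame of tile1 between -0.04 and 0.04 m and z of block in the frame of tile1 between -0.004 and 0.01 m), for 0.1 s.
2. the spacer block stands astride the second loose tile (tile2) and the gap before that tile is 20 mm (17 to 23) (y of tile2 in the frame of tile1 between -0.083 and -0.077 m and y of block in the frame of tile2 between -0.009 and 0.009 m and x of block in the frame of tile2 between -0.04 and 0.04 m and z of block in the frame of tile2 between -0.004 and 0.01 m), for 0.1 s.
3. the spacer block stands astride the third loose tile (tile3) and the gap before that tile is 20 mm (17 to 23) (y of tile3 in the frame of tile2 between -0.083 and -0.077 m and y of block in the frame of tile3 between -0.009 and 0.009 m and x of block in the frame of tile3 between -0.04 and 0.04 m and z of block in the frame of tile3 between -0.004 and 0.01 m), for 0.1 s.
At the end, for the whole second after the job is handed in: All three gaps in the row are 20 mm (17 to 23); each loose tile lies flat on the board, at rest, within 3 degrees of square to the row and within 14 mm of the batten; the block stands on its legs on the tray's floor, at rest, its centre within 60 mm of the tray's centre along each side (y of tile1 in the frame of board between 0.087 and 0.093 m and x of tile1 in the frame of board between -0.004 and 0.014 m and z of tile1 in the frame of board between 0.009 and 0.015 m and angle between the y axis of each of tile1, tile2, tile3 and the y axis of board, either way round below 0.05 rad and linear speed of each of tile1, tile2, tile3, block below 0.01 m/s and y of tile2 in the frame of tile1 between -0.083 and -0.077 m and x of tile2 in the frame of board between -0.004 and 0.014 m and z of tile2 in the frame of board between 0.009 and 0.015 m and y of tile3 in the frame of tile2 between -0.083 and -0.077 m and x of tile3 in the frame of board between -0.004 and 0.014 m and z of tile3 in the frame of board between 0.009 and 0.015 m and x of block in the frame of tray between -0.06 and 0.06 m and y of block in the frame of tray between -0.06 and 0.06 m and z of block in the frame of tray between 0 and 0.01 m and angle between block's own z axis and vertical below 0.1 rad); the robot touches nothing.
It fails at once if the glass jar is moved by more than 20 mm (distance of jar from where it was at the start of the episode above 0.02 m).
It also fails if it takes over 64 s, if anything falls off the work surface, if the arm or the gripper's body presses on something with over 40 N, if the wrist force passes 120 N, or if a joint passes its speed limit or range.

### The arm

A 6-joint arm with a two-finger parallel gripper is mounted at the origin on the work surface. World frame = base frame: x ahead of the robot, y to its left, z up, the work surface at z = 0. Lengths are in m, angles in degrees, forces in N, time in s.
With the tool pointing down it reaches from about 0.35 to 0.775 m from the base axis. Payload 7.3 kg.
Tool frame: the origin (TCP) lies between the finger pads; the fingertips stand 17 mm ahead of it and the grasp point (between the pads) lies 2 mm behind it; z points along the fingers, y is the line along which they close (so a half turn about z gives the same grasp; the last joint's range is limited). The gripper opens to 92 mm and grips with 3 to 60 N. Pads are 19 mm wide; open, the fingers measure 130 mm over their backs; the gripper's body (75 mm by 190 mm) begins 47 mm behind the grasp point.
Start: joints at [-8.365, 19.595, 87.324, -0, 73.075, -8.365], TCP at [0.525, 0, 0.244] pointing down, gripper open.
Joint ranges: [-145.02, 145.02], [-44.19, 115.74], [2.07, 154.8], [-57.11, 237.11], [16.16, 152.29], [-177.93, 177.93]. Speed limits (degrees/s): [147.25, 147.25, 180, 180, 180, 180].

### API

Orientations are given as [roll, pitch, yaw] about the fixed x, y, z axes, in that order (R = Rz(yaw) Ry(pitch) Rx(roll)).
In Python, from cell import arm gives the robot as it stands.
- The arm moves only by the shell command python3 -m jog 'ROWS' [FORCE]. ROWS is text: rows parted by semicolons, each of 5 numbers parted by spaces: the shift along the tool's x, y, z in mm, then the turn about the tool's z in degrees, then the finger opening in mm, from 0 to 91.8. In form: tx ty tz roll hand; .... A call has 1 to 12 rows; each row is the pose to reach, as a shift and turn from the pose commanded when the call began, along the tool's axes at that moment; what a row does not reach only later rows make up. A row lasts 1/12 s, in which the tool goes at most 41.7 mm and 7.16 degrees, less where a joint would pass 70% of its speed; a pose out of reach is approached as far as the arm can. A call with a gripper value outside its range is refused whole. The fingers move at their own pace and stop on an object; FORCE is the grip in N (left out, the last holds). Time passes only in rows, so rows that repeat a pose let the fingers close. It gives the time, the measured TCP pose, the force, the opening and the grip force at its end, in the units of the state.
- arm.get_obs(): the state, without advancing time (a new reading comes with each control period).
- arm.get_image(name): name is "scene" or "side" or "wrist"; returns a dict with "img" (480x640x3 uint8, red, green, blue), "depth" (480x640 float32, m along the optical axis (not along the pixel's ray), 0 where there is no reading), "intrinsics" (3x3 intrinsics, pixels), "k1" (the pictures are not rectified: a ray, as slopes to the right and down, at radius r is drawn at 1 + k1 r^2 times it, then the intrinsics apply), "rvec" (rotation vector, rad) and "tvec" (3), from world to camera coordinates, as OpenCV has them. Camera axes: x right, y down, z forward; pixel columns grow to the right and rows downward; lengths in m; the calibration is good to about 2 mm. A picture is of the moment at which its call begins.
- arm.job_done(): hands the job in; it is judged then, once.
The state is a dict: "time_s": time; "qpos": joint angles; "dq": joint speeds; "joint_efforts": joint torques, N m; "tool_pos": TCP position; "tool_rot": TCP orientation; "ft_force": force on the tool from outside, world axes, zero at the start; "ft_torque": the same for the moment, N m; "finger_gap": finger opening in m; "grasp_force": force on a finger pad.
Only numpy, scipy, OpenCV 4.12 (cv2) and the standard library are available. Lean on these libraries where they do the work, as an engineer would, in place of code of your own. Each camera call takes 0.05 s, during which the arm holds its last target. There are 200 camera calls.

## Working session

There is one attempt and no reset: what is moved stays moved. The work goes in short steps, Python scripts to look and compute and a shell command to move; the robot and the scene stay as the last step left them, time stands still between calls to the robot, and variables do not carry over. Pictures are saved under pics/ and viewed, at most 10 in all, crops included, and the job is handed in when it is done.

```bash
mkdir -p pics
cat > h.py <<'E'
import numpy as np,cv2
from cell import arm
def grab(n):
    d=arm.get_image(n); d['R']=cv2.Rodrigues(np.array(d['rvec'],float))[0]; d['t']=np.array(d['tvec'],float).ravel(); return d
def rays(d,uv):
    uv=np.asarray(uv,float).reshape(-1,1,2)
    p=cv2.undistortPoints(uv,np.array(d['intrinsics'],float),np.array([d['k1'],0,0,0],float)).reshape(-1,2)
    return np.c_[p,np.ones(len(p))]
def toplane(d,uv,z):
    r=rays(d,uv)@d['R']; c=-d['R'].T@d['t']
    return c+r*((z-c[2])/r[:,2])[:,None]
def cloud(d):
    v,u=np.mgrid[0:480,0:640]; r=rays(d,np.c_[u.ravel(),v.ravel()])
    P=(r*d['depth'].reshape(-1,1)-d['t'])@d['R']
    P[d['depth'].ravel()<=0]=np.nan
    return P.reshape(480,640,3)
E
python3 - <<'E'
from h import *
for n in('scene','side'):
    d=grab(n); cv2.imwrite(f'pics/{n}0.png',d['img'][...,::-1]); print(n,-d['R'].T@d['t'],d['k1'])
    np.savez(f'{n}0.npz',**d)
o=arm.get_obs();print(o['tool_pos'],o['tool_rot'],o['ft_force'])
E
```

```text
scene [ 1.05065537 -0.20115413  0.85778525] -0.075392180078608
side [0.35414766 0.61030594 0.70001425] -0.08807563362743213
[5.24670545e-01 6.75459302e-05 2.43145169e-01] [-1.79924838e+02 -1.04170510e-02  9.00008524e+01] [-0.17583483  0.05749215  0.40459403]
```

View pics/scene0.png

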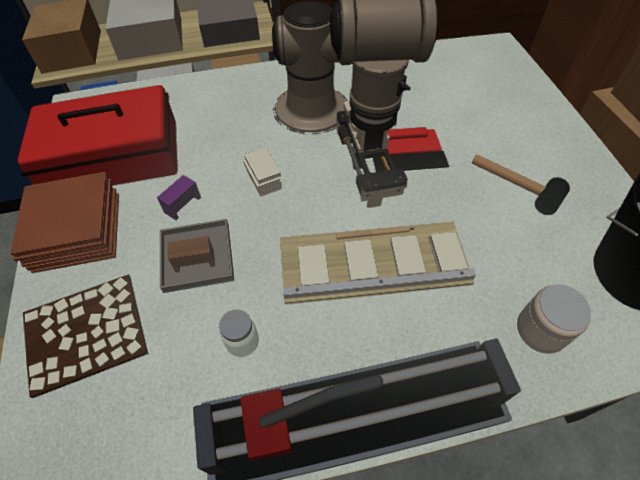

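View pics/side0.png

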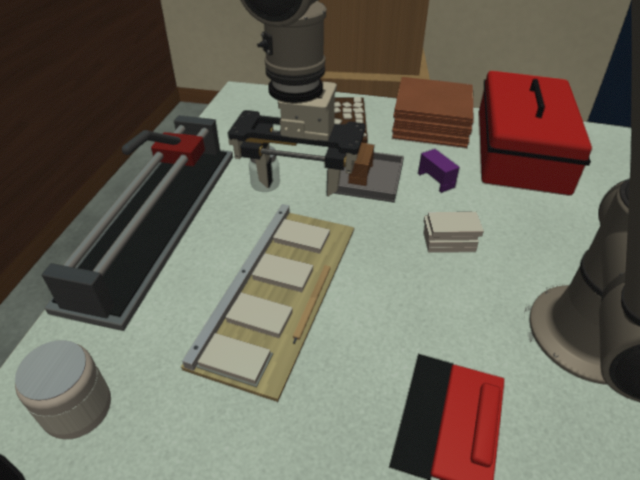

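The scene view looks back at the robot, so image right is +y. It shows the glued tile at about (449,252), tile1 (408,255), tile2 (361,259), tile3 (313,265), the block in the tray at (190,250) and the jar at (237,330). In the side view the glued tile is nearest, at (234,358), and the block is at (362,165), partly hidden behind a finger.

```bash
cat > m.py <<'E'
from h import *
def blobs(d,mask,z,amin=300):
    out=[]
    m=cv2.morphologyEx(mask.astype(np.uint8),cv2.MORPH_OPEN,np.ones((3,3)))
    for c in cv2.findContours(m,cv2.RETR_EXTERNAL,cv2.CHAIN_APPROX_NONE)[0]:
        if cv2.contourArea(c)<amin: continue
        w=toplane(d,c.reshape(-1,2),z)[:,:2]*1000
        (cx,cy),s,a=cv2.minAreaRect(w.astype(np.float32))
        a=(a if s[0]>s[1] else a+90)%180   # long-axis angle from world x
        out.append((round(cx,1),round(cy,1),round(max(s),1),round(min(s),1),round(a if a<90 else a-180,1)))
    return sorted(out,key=lambda o:-o[1])
E
python3 - <<'E'
from m import *
for n in('scene','side'):
    d=dict(np.load(n+'0.npz')); P=cloud(d)
    h=cv2.cvtColor(d['img'],cv2.COLOR_RGB2HSV).astype(int)
    box=(P[...,0]>.45)&(P[...,0]<.85)&(P[...,1]>-.5)&(P[...,1]<.35)
    px=[(449,252),(361,259),(190,245),(197,225),(237,325),(290,280),(380,281)] if n=='scene' else [(234,358),(283,270),(300,235),(265,175),(365,155)]
    for u,v in px: print(n,(u,v),P[v,u].round(4),h[v,u])
    tz=(P[...,2]>.0235)&(P[...,2]<.031)&(h[...,1]<70)&(h[...,2]>130)
    print('tiles',blobs(d,box&tz,.027))
    bl=(P[...,2]>.06)&(P[...,2]<.072)&(h[...,1]>90)&(h[...,0]<20)
    print('block',blobs(d,bl,.065,100))
    print('jar',blobs(d,(P[...,2]>.083)&(P[...,2]<.097)&(P[...,1]<-.1)&(h[...,1]<60),.09,100))
    bt=(P[...,2]>.012-.004)&(P[...,2]<.04)&box
    print('board+',blobs(d,bt,.012,2000))
E
```

```text
scene (449, 252) [0.5909 0.1955 0.0267] [ 26  32 178]
scene (361, 259) [ 0.5647 -0.0044  0.0268] [ 27  30 177]
scene (190, 245) [ 0.4717 -0.3685  0.0678] [ 12 110  97]
scene (197, 225) [ 0.385  -0.3583  0.0235] [15 25 62]
scene (237, 325) [ 0.6931 -0.2863  0.0929] [114  10 123]
scene (290, 280) [ 0.5742 -0.1682  0.0122] [ 22  74 148]
scene (380, 281) [0.63   0.0196 0.0311] [60  7 69]
tiles [(587.7, 196.1, 99.2, 60.3, -6.5), (575.8, 100.7, 99.3, 59.2, -7.0), (564.1, -5.1, 99.4, 60.0, -6.4), (554.4, -111.9, 99.7, 59.8, -6.8)]
block [(474.6, -373.5, 88.2, 43.9, 88.2)]
jar [(688.3, -290.1, 62.1, 61.2, 77.7)]
board+ [(565.2, 31.5, 429.5, 172.6, 83.7)]
side (234, 358) [0.5834 0.2015 0.025 ] [ 33  28 173]
side (283, 270) [ 0.5592 -0.0015  0.027 ] [ 29  31 172]
side (300, 235) [ 0.553  -0.1055  0.0245] [ 27  32 173]
side (265, 175) [0.574  0.0116 0.2501] [24 46 84]
side (365, 155) [ 0.4633 -0.3653  0.0633] [ 15 138 102]
tiles [(584.7, 198.3, 99.8, 60.6, -6.1), (572.7, 104.4, 99.2, 59.7, -7.1), (560.7, -2.6, 98.6, 59.8, -6.2), (550.6, -109.4, 98.6, 59.8, -6.9)]
block [(466.0, -367.2, 95.1, 32.0, 88.6), (99.7, -400.0, 174.9, 20.9, 0.1)]
jar [(903.1, -163.9, 128.4, 16.7, -89.1), (843.2, -165.1, 119.7, 14.7, -87.3)]
board+ [(560.3, 19.9, 444.0, 175.4, 83.6), (830.5, -109.1, 585.5, 73.1, 89.8)]
```

Both views agree to within about 3 mm and the sizes match: tiles 100 x 60, block 88 x 44, tops at 27 and 65 mm. The row runs at about 83.7° and the block sits at 88.3°. Tool x is world +y, tool y is world +x and tool z is down. I'll move over the block first.

```bash
python3 -m jog '-372 -52 100 1.7 91;-372 -52 100 1.7 91;-372 -52 100 1.7 91;-372 -52 100 1.7 91;-372 -52 100 1.7 91;-372 -52 100 1.7 91;-372 -52 100 1.7 91;-372 -52 100 1.7 91;-372 -52 100 1.7 91;-372 -52 100 1.7 91;-372 -52 100 1.7 91;-372 -52 100 1.7 91' 40
python3 - <<'E'
from m import *
d=grab('wrist');cv2.imwrite('pics/w1.png',d['img'][...,::-1]);P=cloud(d)
h=cv2.cvtColor(d['img'],cv2.COLOR_RGB2HSV).astype(int)
print(-d['R'].T@d['t'])
bl=(P[...,2]>.058)&(P[...,2]<.074)&(h[...,1]>60)
print('block',blobs(d,bl,.065,300)); print(arm.get_obs()['tool_pos'])
E
```

```text
time_s: 1.1
tool_pos: [0.4725, -0.3718, 0.143]
tool_rot: [-179.9, -0.1, 88.2]
ft_force: [0.0, 0.2, 0.0]
finger_gap: 0.0912
grasp_force: 0.0
[ 0.47508082 -0.29486945  0.28321943]
block [(473.6, -370.5, 90.4, 43.5, 88.2), (293.4, -377.1, 55.7, 33.5, -48.7)]
[ 0.47302155 -0.37096414  0.14352604]
```

View pics/w1.png

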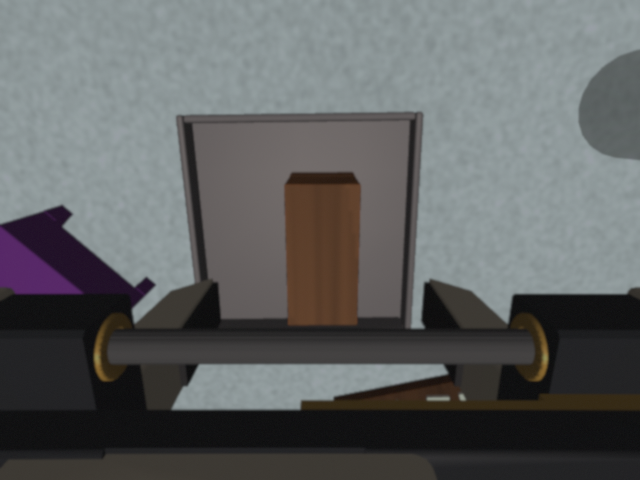

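The wrist view shows the block at (322,250), centred between the fingers and square to them, with 65 mm top height confirmed. Descend 93 mm, close, then lift.

```bash
python3 -m jog '0 1 40 0 91;0 1 75 0 91;0 1 93 0 91;0 1 93 0 91;0 1 93 0 30;0 1 93 0 30;0 1 93 0 30;0 1 93 0 30;0 1 93 0 30;0 1 93 0 30;0 1 93 0 30;0 1 93 0 30' 40
python3 - <<'E'
from m import *
d=dict(np.load('scene0.npz'));P=cloud(d)
m=(P[...,2]>.019)&(P[...,2]<.03)&(P[...,0]>.36)&(P[...,0]<.58)&(P[...,1]>-.48)&(P[...,1]<-.26)
print('tray',blobs(d,cv2.dilate(m.astype(np.uint8),np.ones((3,3))),.025,100))
q=P[m][:,:2]*1000;print(cv2.minAreaRect(q.astype(np.float32)))
E
```

```text
time_s: 2.15
tool_pos: [0.474, -0.3721, 0.051]
tool_rot: [180.0, 0.0, 88.3]
ft_force: [-0.4, 0.5, 1.9]
finger_gap: 0.0437
grasp_force: 40.0
tray [(462.8, -368.7, 170.7, 166.3, -1.0)]
((460.6938171386719, -369.367431640625), (161.5841827392578, 163.3242950439453), 88.75438690185547)
```

```bash
python3 -m jog '0 0 -35 0 30;0 0 -75 0 30;0 0 -110 0 30;35 6 -110 0 30;75 14 -110 1 30;115 21 -110 1 30;155 28 -110 2 30;195 35 -110 2 30;235 42 -110 3 30;275 50 -110 3 30;315 57 -110 4 30;355 64 -110 4.6 30' 40
python3 -m jog '40 7 0 0 30;80 14 0 0 30;110 20 10 0 30;122 22 30 0 30;122 22 60 0 30;122 22 60 0 30;122 22 60 0 30'
python3 - <<'E'
from m import *
o=arm.get_obs();t=o['tool_pos']*1000;print(t,o['tool_rot'])
for n in('scene','side','wrist'):
    d=grab(n);cv2.imwrite(f'pics/{n}2.png',d['img'][...,::-1]);P=cloud(d)
    h=cv2.cvtColor(d['img'],cv2.COLOR_RGB2HSV).astype(int)
    near=(np.abs(P[...,0]*1000-t[0])<150)&(np.abs(P[...,1]*1000-t[1])<250)
    zt=t[2]+14
    bl=near&(np.abs(P[...,2]*1000-zt)<7)&(h[...,1]>80)&(h[...,0]<25)
    print(n,'block',blobs(d,bl,zt/1000,50))
    tz=near&(P[...,2]>.0225)&(P[...,2]<.031)&(h[...,1]<75)&(h[...,2]>100)
    print('tiles',blobs(d,tz,.027,200))
E
```

```text
time_s: 3.15
tool_pos: [0.5484, -0.0171, 0.1606]
tool_rot: [-180.0, -0.0, 83.6]
ft_force: [0.9, -0.8, -1.5]
finger_gap: 0.0436
grasp_force: 40.0
time_s: 3.73
tool_pos: [0.5824, 0.0997, 0.0994]
tool_rot: [-179.7, 0.0, 83.7]
ft_force: [0.9, -0.5, -0.3]
finger_gap: 0.0439
grasp_force: 40.0
[582.44923244  99.73261739  99.37257958] [-1.79741832e+02  4.55454472e-02  8.37139419e+01]
scene block [(579.0, 63.5, 46.5, 27.2, -18.7)]
tiles [(589.2, 199.3, 100.0, 59.0, -12.7), (602.6, 97.3, 59.3, 51.3, 83.6), (565.2, -5.7, 102.0, 60.8, -6.0), (554.9, -112.0, 100.7, 59.9, -7.0)]
side block [(583.9, 120.6, 60.5, 48.3, 86.7)]
tiles [(584.6, 199.1, 101.8, 63.1, -6.7), (557.7, 107.1, 72.1, 62.0, -7.9), (519.0, 3.9, 63.6, 17.5, 83.5), (549.7, -108.1, 100.5, 61.9, -6.7)]
wrist block [(587.4, 124.9, 45.5, 43.0, -6.5), (582.3, 80.0, 43.7, 15.6, -6.5)]
tiles [(587.1, 198.1, 99.0, 59.0, -6.4), (623.0, 116.6, 22.4, 8.0, 86.5), (539.7, 111.6, 54.2, 28.0, 81.2), (533.5, 19.0, 23.3, 9.9, 81.3)]
```

View pics/side2.png

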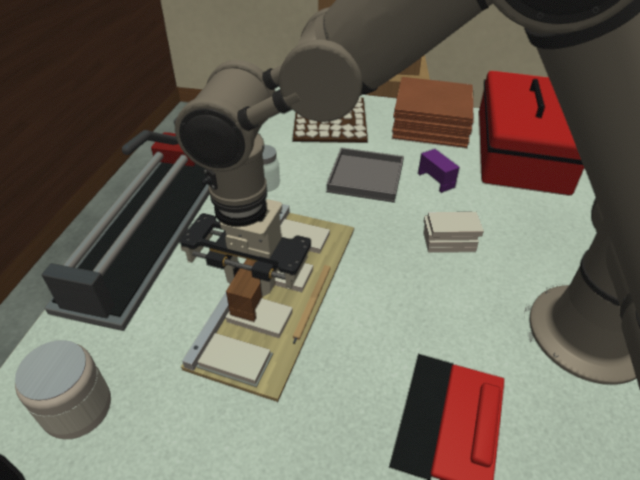

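The side view shows the block gripped upright over tile1, with its foot around (243,312). It still needs about 8 mm towards the near side. Shift, then lower gently.

```bash
python3 -m jog '1 -8 0 0 30;1 -8 0 0 30;1 -8 12 0 30;1 -8 22 0 30;1 -8 22 0 30;1 -8 24 0 30;1 -8 26 0 30;1 -8 28 0 30;1 -8 30 0 30;1 -8 32 0 30'
python3 -m jog '0 0 2 0 30;0 0 4 0 30;0 0 6 0 30;0 0 6 0 30;0 0 6 0 30'
python3 - <<'E'
from h import *
d=grab('side');cv2.imwrite('pics/s3.png',cv2.resize(d['img'][200:400,150:400,::-1],None,fx=3,fy=3,interpolation=cv2.INTER_CUBIC))
E
```

```text
time_s: 4.72
tool_pos: [0.5761, 0.1017, 0.0688]
tool_rot: [180.0, -0.0, 83.7]
ft_force: [-0.7, -0.1, -1.1]
finger_gap: 0.044
grasp_force: 40.0
time_s: 5.13
tool_pos: [0.5759, 0.1016, 0.0626]
tool_rot: [-180.0, 0.0, 83.7]
ft_force: [-0.4, -0.4, -1.3]
finger_gap: 0.0433
grasp_force: 40.0
```

View pics/s3.png

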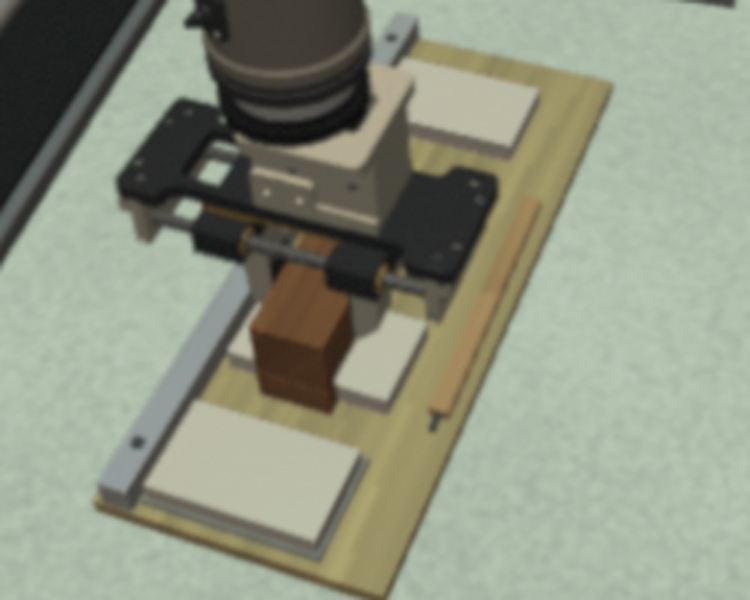

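The crop shows the block standing astride tile1, leading leg at about (300,385), with clear space to the glued tile at (255,470) and no contact force. Draw it along slowly, expecting contact near 20 mm.

```bash
python3 -m jog '2 0 1.5 0 30;4 0 1.5 0 30;6 0 1.5 0 30;8 0 1.5 0 30;10 0 1.5 0 30;12 0 1.5 0 30;13.5 0 1.5 0 30;15 0 1.5 0 30;15.5 0 1.5 0 30;16 0 1.5 0 30;16 0 1.5 0 30;16 0 1.5 0 30'
python3 -m jog '0.5 0 0 0 30;0.5 0 0 0 30;1 0 0 0 30;1 0 0 0 30'
python3 -m jog '0.5 0 0 0 30;0.5 0 0 0 30;1 0 0 0 30;1 0 0 0 30'
python3 -m jog '0.5 0 0 0 30;0.5 0 0 0 30;1 0 0 0 30;1 0 0 0 30'
```

```text
time_s: 6.18
tool_pos: [0.5777, 0.1176, 0.0612]
tool_rot: [180.0, -0.0, 83.7]
ft_force: [-0.2, 0.1, -0.9]
finger_gap: 0.0437
grasp_force: 40.0
time_s: 6.52
tool_pos: [0.5778, 0.1185, 0.0613]
tool_rot: [180.0, 0.0, 83.7]
ft_force: [-1.1, -1.2, -0.9]
finger_gap: 0.0437
grasp_force: 40.0
time_s: 6.85
tool_pos: [0.578, 0.1196, 0.0613]
tool_rot: [180.0, -0.0, 83.7]
ft_force: [0.1, -0.5, -0.8]
finger_gap: 0.0439
grasp_force: 40.0
time_s: 7.18
tool_pos: [0.5781, 0.1206, 0.0613]
tool_rot: [180.0, -0.0, 83.7]
ft_force: [-0.2, -0.7, -0.7]
finger_gap: 0.0439
grasp_force: 40.0
```

```bash
python3 -m jog '0.5 0 0 0 30;0.5 0 0 0 30;0.5 0 0 0 30' | grep -E 'pos|force'
python3 -m jog '0.5 0 0 0 30;0.5 0 0 0 30;0.5 0 0 0 30' | grep -E 'pos|force'
python3 -m jog '0.5 0 0 0 30;0.5 0 0 0 30;0.5 0 0 0 30' | grep -E 'pos|force'
python3 -m jog '0.5 0 0 0 30;0.5 0 0 0 30;0.5 0 0 0 30' | grep -E 'pos|force'
```

```text
tool_pos: [0.5781, 0.1211, 0.0613]
ft_force: [-0.7, -0.7, -1.5]
grasp_force: 40.0
tool_pos: [0.5781, 0.1216, 0.0612]
ft_force: [-0.4, -1.0, -2.4]
grasp_force: 40.0
tool_pos: [0.5782, 0.1221, 0.0612]
ft_force: [0.5, -1.1, -0.4]
grasp_force: 40.0
tool_pos: [0.5783, 0.1225, 0.0613]
ft_force: [-0.0, -0.8, -0.5]
grasp_force: 40.0
```

```bash
python3 -m jog '0.5 0 0 0 30;0.5 0 0 0 30;0.5 0 0 0 30' | grep -E 'pos|ft_force'
python3 -m jog '0.5 0 0 0 30;0.5 0 0 0 30;0.5 0 0 0 30' | grep -E 'pos|ft_force'
python3 -m jog '0.5 0 0 0 30;0.5 0 0 0 30;0.5 0 0 0 30' | grep -E 'pos|ft_force'
python3 - <<'E'
from h import *
d=grab('side');cv2.imwrite('pics/s4.png',cv2.resize(d['img'][270:400,170:320,::-1],None,fx=5,fy=4.5,interpolation=cv2.INTER_CUBIC))
E
```

```text
tool_pos: [0.5783, 0.1229, 0.0613]
ft_force: [0.0, -2.8, -1.7]
tool_pos: [0.5783, 0.1229, 0.0613]
ft_force: [-1.5, -5.3, -0.4]
tool_pos: [0.5783, 0.123, 0.0614]
ft_force: [-0.8, -7.3, 0.9]
```

View pics/s4.png

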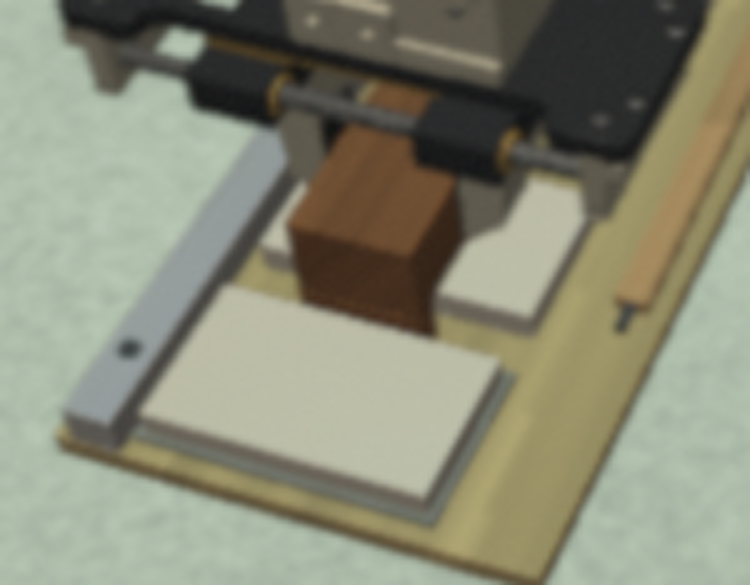

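Contact: y stalls at 122.9 mm and force rises to 7 N. The crop agrees, with the leading leg at (370,310) meeting the glued tile squarely. This calibrates the stops: the next two are exactly 80 and 160 mm back. Back off, lift, and go over tile2 (about −129.5 mm).

```bash
python3 -m jog '-2.5 0 0 0 30;-4 0 0 0 30;-4 0 -10 0 30;-4 0 -30 0 30;-10 0 -45 0 30;-50 -1 -45 0 30;-90 -1 -45 0 30;-120 -1 -45 0 30;-129.5 -1 -45 0 30;-129.5 -1 -30 0 30;-129.5 -1 -16 0 30;-129.5 -1 -16 0 30'
python3 -m jog '0 0 2 0 30;0 0 4 0 30;0 0 6 0 30;0 0 6 0 30'
python3 -m jog '0 0 3 0 30;0 0 6 0 30;0 0 10 0 30;0 0 10 0 30;0 0 10 0 30'
```

```text
time_s: 9.98
tool_pos: [0.5619, -0.0042, 0.0756]
tool_rot: [-179.8, -0.0, 83.7]
ft_force: [-0.7, -0.1, -1.1]
finger_gap: 0.0436
grasp_force: 40.0
time_s: 10.32
tool_pos: [0.5634, -0.0042, 0.0715]
tool_rot: [180.0, -0.0, 83.7]
ft_force: [-0.6, 0.2, -0.5]
finger_gap: 0.0439
grasp_force: 40.0
time_s: 10.73
tool_pos: [0.563, -0.0046, 0.0609]
tool_rot: [-180.0, -0.0, 83.7]
ft_force: [1.4, 0.5, -1.2]
finger_gap: 0.0439
grasp_force: 40.0
```

Astride tile2 with no contact on the way down. The stop is at (569.5, 43.4), 48 mm ahead.

```bash
python3 -m jog '5 0 0 0 30;10 0 0 0 30;15 0 0 0 30;20 0 0 0 30;25 0 0 0 30;30 0 0 0 30;34 0 0 0 30;38 0 0 0 30;41 0 0 0 30;43 0 0 0 30;44 0 0 0 30;45 0 0 0 30'
python3 -m jog '0.5 0 0 0 30;1 0 0 0 30;1.5 0 0 0 30;2 0 0 0 30;2.3 0 0 0 30;2.6 0 0 0 30;2.6 0 0 0 30;2.6 0 0 0 30'
python3 - <<'E'
from m import *
for n in('scene','side'):
    d=grab(n);P=cloud(d);h=cv2.cvtColor(d['img'],cv2.COLOR_RGB2HSV).astype(int)
    print(n,[b for b in blobs(d,(P[...,2]>.0235)&(P[...,2]<.031)&(h[...,1]<70)&(h[...,2]>110)&(P[...,0]>.45)&(P[...,0]<.7)&(P[...,1]>-.2),.027,200)])
E
```

```text
time_s: 11.73
tool_pos: [0.5682, 0.0401, 0.0613]
tool_rot: [180.0, 0.0, 83.7]
ft_force: [-0.2, -1.4, -0.8]
finger_gap: 0.0435
grasp_force: 40.0
time_s: 12.4
tool_pos: [0.5684, 0.0427, 0.0613]
tool_rot: [180.0, 0.0, 83.7]
ft_force: [-0.7, -2.2, -0.4]
finger_gap: 0.0439
grasp_force: 40.0
scene [(588.2, 196.1, 98.4, 60.5, -6.0), (578.3, 121.3, 101.7, 57.2, -12.9), (554.9, -112.0, 100.8, 59.9, -6.9)]
side [(584.7, 199.0, 101.2, 62.1, -6.1), (573.9, 119.2, 100.8, 62.5, -6.0), (530.9, 44.0, 61.6, 32.2, 83.5)]
```

Tile1 measures 80 mm from the glued tile. TCP is 0.8 mm short of the stop, so advance 0.6 mm, then go on to tile3.

```bash
python3 -m jog '0.3 0 0 0 30;0.6 0 0 0 30;0.6 0 0 0 30;0.6 0 0 0 30'
python3 -m jog '-2.5 0 0 0 30;-4 0 0 0 30;-4 0 -10 0 30;-4 0 -30 0 30;-10 0 -45 0 30;-50 0 -45 0 30;-90 1 -45 0 30;-130 1 -45 0 30;-155 1 -45 0 30;-155 1 -30 0 30;-155 1 -16 0 30;-155 1 -16 0 30'
```

```text
time_s: 12.83
tool_pos: [0.5685, 0.0433, 0.0612]
tool_rot: [180.0, 0.0, 83.7]
ft_force: [-0.1, -2.6, -0.6]
finger_gap: 0.044
grasp_force: 40.0
time_s: 13.83
tool_pos: [0.551, -0.1111, 0.0756]
tool_rot: [-179.8, -0.1, 83.6]
ft_force: [-0.3, -0.5, -1.3]
finger_gap: 0.0437
grasp_force: 40.0
```

```bash
python3 -m jog '0 0 2 0 30;0 0 4 0 30;0 0 6 0 30;0 0 6 0 30'
python3 -m jog '0 0 3 0 30;0 0 6 0 30;0 0 10 0 30;0 0 10 0 30;0 0 10 0 30'
```

```text
time_s: 14.17
tool_pos: [0.5528, -0.1105, 0.0716]
tool_rot: [180.0, 0.0, 83.7]
ft_force: [-0.0, -0.3, -1.8]
finger_gap: 0.0437
grasp_force: 40.0
time_s: 14.58
tool_pos: [0.5523, -0.1108, 0.0609]
tool_rot: [-180.0, -0.0, 83.7]
ft_force: [-0.0, -0.0, -0.8]
finger_gap: 0.0437
grasp_force: 40.0
```

Clear again. The stop is 75 mm ahead.

```bash
python3 -m jog '6 0 0 0 30;12 0 0 0 30;18 0 0 0 30;24 0 0 0 30;30 0 0 0 30;36 0 0 0 30;42 0 0 0 30;48 0 0 0 30;54 0 0 0 30;60 0 0 0 30;65 0 0 0 30;69 0 0 0 30'
python3 -m jog '2 0 0 0 30;3 0 0 0 30;4 0 0 0 30;4.5 0 0 0 30;5 0 0 0 30;5.3 0 0 0 30;5.6 0 0 0 30;5.6 0 0 0 30;5.6 0 0 0 30;5.6 0 0 0 30'
```

```text
time_s: 15.58
tool_pos: [0.5601, -0.0417, 0.0613]
tool_rot: [180.0, 0.0, 83.7]
ft_force: [-0.5, -1.9, -1.0]
finger_gap: 0.0442
grasp_force: 40.0
time_s: 16.42
tool_pos: [0.5607, -0.0368, 0.0613]
tool_rot: [180.0, 0.0, 83.7]
ft_force: [0.2, -2.6, -1.2]
finger_gap: 0.0439
grasp_force: 40.0
```

```bash
python3 -m jog '0.5 0 0 0 30;0.5 0 0 0 30;0.5 0 0 0 30;0.5 0 0 0 30'
python3 -m jog '-2.5 0 0 0 30;-4 0 0 0 30;-4 0 -10 0 30;-4 0 -40 0 30;-4 0 -75 0 30;-20 -5 -100 0 30;-55 -10 -100 0 30;-95 -18 -100 -1 30;-135 -25 -100 -2 30;-175 -33 -100 -3 30;-215 -40 -100 -4 30;-255 -48 -100 -4.6 30'
python3 - <<'E'
from m import *
o=arm.get_obs();t=o['tool_pos']*1000;y=np.radians(o['tool_rot'][2]);print(t,o['tool_rot'])
d=np.array([463,-369])-t[:2];print('tx,ty',d@[np.cos(y),np.sin(y)],d@[np.sin(y),-np.cos(y)])
for n in('scene','side'):
    d=grab(n);P=cloud(d);h=cv2.cvtColor(d['img'],cv2.COLOR_RGB2HSV).astype(int)
    print(n,[b for b in blobs(d,(P[...,2]>.0235)&(P[...,2]<.031)&(h[...,1]<70)&(h[...,2]>130)&(P[...,0]>.45)&(P[...,0]<.7)&(P[...,1]>-.2),.027,200)])
    cv2.imwrite(f'pics/{n}5.png',d['img'][...,::-1])
E
```

```text
time_s: 16.75
tool_pos: [0.5608, -0.0363, 0.0613]
tool_rot: [180.0, 0.0, 83.7]
ft_force: [0.3, -2.3, 0.3]
finger_gap: 0.0436
grasp_force: 40.0
time_s: 17.75
tool_pos: [0.4843, -0.286, 0.1622]
tool_rot: [179.9, 0.0, 88.4]
ft_force: [0.7, 0.3, -1.0]
finger_gap: 0.0438
grasp_force: 40.0
[ 484.34479049 -285.95037493  162.19554559] [1.79939824e+02 8.16803890e-03 8.83601492e+01]
tx,ty -83.62643381838515 -18.95942698012117
scene [(587.8, 195.9, 98.8, 60.5, -6.7), (577.1, 115.9, 99.8, 59.6, -6.3), (568.9, 37.3, 99.4, 60.1, -6.4), (561.8, -42.5, 100.0, 60.1, -6.3)]
side [(584.5, 198.2, 99.5, 60.5, -6.1), (574.0, 119.4, 99.1, 59.6, -6.4), (565.5, 39.8, 98.7, 60.0, -6.2), (558.3, -40.0, 98.7, 59.7, -5.9)]
```

All spacings come to about 80 mm (80.1, 79.5, 80.1), square within half a degree. Put the block back.

```bash
python3 -m jog '-35 -8 0 0 30;-70 -16 0 0 30;-84 -19 0 0 30;-84 -19 20 0 30;-84 -19 50 0 30;-84 -19 80 0 30;-84 -19 98 0 30;-84 -19 104 0 30;-84 -19 107 0 30;-84 -19 109 0 30;-84 -19 110 0 30;-84 -19 110 0 30'
python3 -m jog '0 0 0.5 0 30;0 0 0.5 0 30'
```

```text
time_s: 18.85
tool_pos: [0.4642, -0.3682, 0.0525]
tool_rot: [179.9, 0.1, 88.3]
ft_force: [-0.4, 0.2, -1.2]
finger_gap: 0.0435
grasp_force: 40.0
time_s: 19.02
tool_pos: [0.4639, -0.3681, 0.0516]
tool_rot: [179.9, 0.1, 88.3]
ft_force: [-0.5, -0.6, -1.0]
finger_gap: 0.044
grasp_force: 40.0
```

```bash
python3 -m jog '0 0 0.5 0 30;0 0 0.5 0 60;0 0 0.5 0 80;0 0 0.5 0 91;0 0 0.5 0 91;0 0 0.5 0 91;0 0 -20 0 91;0 0 -60 0 91;0 0 -100 0 91;0 0 -130 0 91;0 0 -150 0 91;0 0 -150 0 91'
python3 - <<'E'
from m import *
for n in('scene','side','wrist'):
    d=grab(n);P=cloud(d);h=cv2.cvtColor(d['img'],cv2.COLOR_RGB2HSV).astype(int)
    near=(np.abs(P[...,0]-.463)<.1)&(np.abs(P[...,1]+.37)<.1)
    print(n,'block',blobs(d,near&(np.abs(P[...,2]-.065)<.006)&(h[...,1]>80)&(h[...,0]<25),.065,100), np.nanmedian(P[...,2][near&(np.abs(P[...,2]-.065)<.008)]))
    print('tiles',[b for b in blobs(d,(P[...,2]>.0235)&(P[...,2]<.031)&(h[...,1]<70)&(h[...,2]>130)&(P[...,0]>.45)&(P[...,0]<.7)&(P[...,1]>-.2),.027,200)])
    print('jar',blobs(d,(P[...,2]>.083)&(P[...,2]<.097)&(P[...,1]<-.2)&(P[...,0]>.6)&(P[...,0]<.75)&(h[...,1]<60),.09,100))
    if n=='scene': cv2.imwrite('pics/scene6.png',d['img'][...,::-1])
E
```

```text
time_s: 20.02
tool_pos: [0.4652, -0.3694, 0.2061]
tool_rot: [179.6, 0.4, 88.3]
ft_force: [0.3, -0.5, 0.2]
finger_gap: 0.0913
grasp_force: 0.0
scene block [(466.2, -368.8, 88.2, 47.0, 88.4)] 0.0656267023048553
tiles [(587.7, 196.2, 99.2, 60.2, -6.2), (577.0, 116.0, 99.5, 59.1, -6.0), (568.8, 37.5, 99.6, 60.1, -6.6), (561.4, -42.3, 99.2, 60.0, -6.1)]
jar [(689.0, -291.2, 63.8, 59.0, -7.7)]
side block [(462.6, -361.5, 93.7, 44.4, 88.5)] 0.06470532689929576
tiles [(584.5, 198.3, 99.5, 60.6, -6.1), (574.1, 119.5, 99.2, 59.7, -6.4), (565.5, 39.8, 98.7, 59.9, -6.1), (558.3, -39.9, 98.5, 60.0, -6.3)]
jar [(682.5, -284.0, 69.9, 57.9, -63.6)]
wrist block [(464.2, -365.9, 89.4, 43.2, 88.1)] 0.06401170223100863
tiles []
jar [(659.0, -293.7, 42.6, 10.9, -78.5)]
```

View pics/scene6.png

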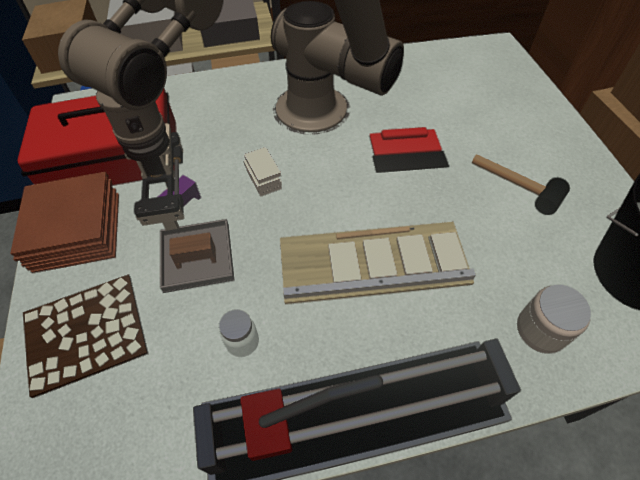

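The final scene shows the four tiles evenly spaced from (345,262) to (449,252), the block upright in the tray at (190,249), the jar unmoved at (237,330) and the gripper clear of everything.

```bash
python3 -c "from cell import arm; print(arm.job_done())"
```

```text
the job is handed in; nothing more can be done
None
```

I set the three gaps to about 20 mm (20.1, 19.5 and 20.1 by camera), stood the block back near the middle of its tray, left the jar unmoved, and handed the job in after about 20 s; the hand-in call gave no verdict.

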